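Hold back the belt tensioner of a potter's wheel

TASK

A new belt is about to be fitted to this potter's wheel. On the control box press the round key, then the bar-shaped key, then the square key, each fully down and let up again before the next, to put the drive in service mode. Then push the sprung tensioner arm back with the fingers against its thumb plate, past its ratchet click and nearly to its end stop, and finish while still holding it there, with all the other things left where they were.

Things in the scene. Friction and masses are not known exactly. Their poses are not given: they have to be found in the camera images.
- control_box: grey control box of the wheel, 110 (x) x 180 (y) x 45 mm high, fixed to the table; origin at the centre of its underside, z up, y along the row of keys, x away from the robot at zero yaw. It carries three keys with black caps and, beyond them (+x), a thin black display strip. May stand on the robot's left or right
- key_round (a joint): travel of the round key, m: 0 up, 0.006 fully down; counts as pressed from 0.004; it springs up by itself when let go. Its spring takes about 1.5 N to start and 5 N fully down
- key_round_top (a point): centre of the top face of the round key: a disc of 30 mm diameter, black plastic, 62 mm above the table, standing 14 mm above its flat aluminium bezel, pressed straight down. The three keys stand 55 mm apart in a row along the control box's y; their order along the row changes from run to run
- key_bar (a joint): travel of the bar key, m: 0 up, 0.006 fully down; counts as pressed from 0.004; it springs up by itself when let go. Its spring takes about 1.5 N to start and 5 N fully down
- key_bar_top (a point): centre of the top face of the bar key: a narrow bar 44 mm (along the box's x) x 14 mm, black plastic, 62 mm above the table, standing 14 mm above its flat aluminium bezel, pressed straight down. The three keys stand 55 mm apart in a row along the control box's y; their order along the row changes from run to run
- key_square (a joint): travel of the square key, m: 0 up, 0.006 fully down; counts as pressed from 0.004; it springs up by itself when let go. Its spring takes about 1.5 N to start and 5 N fully down
- key_square_top (a point): centre of the top face of the square key: a square of 24 x 24 mm, black plastic, 62 mm above the table, standing 14 mm above its flat aluminium bezel, pressed straight down. The three keys stand 55 mm apart in a row along the control box's y; their order along the row changes from run to run
- deck: open belt drive of a potter's wheel, on the robot's left or right: fixed white plate 260 (x) x 340 (y) mm, top 20 mm above the table; origin under its centre. On it an aluminium pulley of 150 mm diameter at x +50, y -80 mm, a small one of 50 mm at x +85, y +100 mm (rims 50 mm, shafts 66 mm above the table), and the tensioner arm along the edge nearest the robot
- tool_cup: bystander: white ceramic cup, 72 mm diameter, 90 mm high, with wooden tools sticking up to 180 mm, beyond the control box; origin under its centre
- modelling_tool: bystander: wooden modelling tool, 150 mm long, 14 mm thick, lying before the control box; origin on the table under it
- bolt_jar: bystander: small glass jar with aluminium cap, 36 mm diameter, 42 mm high, on the front right corner of the deck; origin under its centre
- wrench: bystander: steel wrench, 110 mm long, under 12 mm thick, lying on the deck between the two pulleys; origin under its middle
- bowl: bystander: white bowl, 110 mm diameter, 50 mm high, on the right; origin under its centre
- vase: bystander: terracotta vase, 90 mm diameter, 135 mm high, on the left; origin under its centre
- wood_rib: bystander: flat wooden rib, 60 x 110 x 12 mm, on the right; origin under its centre
- tensioner_angle (a joint): angle of the tensioner arm, rad: 0 at rest, grows as it is pushed back, counter-clockwise from above; end stop at 0.75. A sprung pawl lets the arm's tooth pass at about 0.40 (the click) but does not latch: let go, the arm springs back. Push needed at the thumb plate: about 4 N at first, 8 to 9 N before the click, 5 N just after it, 8 to 9 N near the stop
- tensioner: steel tensioner arm; origin on its vertical pivot axis, 20 mm above the table, on the deck at x -95, y +140 mm; its axes turn with it. Its bar, 20 mm wide, top 42 mm above the table, runs from here 165 mm along its own -y. Hub top 54 mm above the table. At rest its axes are the deck's; its free end is pushed along +x (away from the robot). A black roller stands 95 mm from the pivot, top 62 mm up
- thumb_plate (a point): centre of the upright steel plate standing on the free end of the tensioner arm, 140 mm from the pivot, 64 mm above the table: 6 mm thick (x), 44 wide (y, along the arm), 44 tall, from 42 to 86 mm above the table. Pushed on its -x face (towards the robot) along its +x, which turns with the arm

How it is judged:
By the outcome, as a careful person would: the job done as asked, in the order asked, and still so for the second after the job is handed in, while the arm keeps its last pose, push and grip.
It also fails if it takes over 58 s, if anything falls off the work surface, if the arm or the gripper's body presses on something with over 40 N, if the wrist force passes 120 N, or if a joint passes its speed limit or range.

ROBOT

A 7-joint arm with a two-finger parallel gripper is mounted at the origin on the work surface. World frame = base frame: x ahead of the robot, y to its left, z up, the work surface at z = 0. Lengths are in mm, angles in rad, forces in N, time in s.
With the tool pointing down it reaches from about 425 to 800 mm from the base axis. Payload 8.3 kg.
Tool frame: the origin (TCP) lies at the very end of the fingers, on their centre line; the grasp point (between the pads) lies 19 mm behind it; x points along the fingers, y is the direction in which the jaws open and shut, and the axes are right-handed (so a half turn about x gives the same grasp; the last joint's range is limited). The gripper opens to 85 mm and grips with 20 to 120 N. Pads are 22 mm wide; open, the fingers measure 114 mm over their backs; the gripper's body (76 mm by 85 mm) begins 54 mm behind the grasp point. The pads swing forward as they close: fully open they stand 13 mm farther back than shut.
Start: joints at [1.249, 0.383, 0.016, 1.37, -0.006, 1.388, -0.046], TCP at [159.989, -604.158, 231.279] pointing down, gripper open.
Joint ranges: [-2.95, 2.95], [-0.25, 2.06], [-1.52, 1.56], [0.18, 2.33], [-1.44, 4.58], [0.02, 2.06], [-3.01, 3.01]. Speed limits (rad/s): [2.39, 2.39, 3.01, 3.01, 3.14, 3.14, 3.14].

INTERFACE

Orientations are given as a rotation vector (axis times angle).
In Python, from rig import telemetry, imaging, close_job gives the robot as it stands.
- The arm moves only by the tool apply_moves, never from a script. Its argument "motion" is a list of rows, each a list of 3 entries, a list of its own where there are three numbers: the shift along the tool's x, y, z in cm, then the turn about the tool's x in rad, then the finger opening in cm, from 0 to 8.54. In form: [[[x, y, z], turn, hand], ...]. A call has 1 to 8 rows; each row shifts and turns the commanded pose from where the row before left it, along the tool's axes as they then stand; what a row does not reach is not made up. A row lasts 1/8 s, in which the tool goes at most 62.5 mm and 10.7 degrees, less where a joint would pass 70% of its speed; a pose out of reach is approached as far as the arm can. A call with a gripper value outside its range is refused whole. The fingers move at their own pace and stop on an object; "grip_force" is the grip in N (left out, the last holds). Time passes only in rows, so rows that do not move let the fingers close. It gives the time, the measured TCP pose, the force and the opening at its end, in the units of the state.
- telemetry.observe(): the state, without advancing time (a new reading comes with each control period).
- imaging.capture(name): name is "side" or "top"; returns a dict with "pixels" (384x512x3 uint8, red, green, blue), "intrinsics" (3x3 intrinsics, pixels), "D" ([k1, k2, p1, p2, k3] as OpenCV has them; the pictures are not rectified), "view" (4x4, takes a point from world to camera coordinates). Camera axes: x right, y up, looking along -z (the intrinsics and any distortion apply to the point x, -y, -z); pixel columns grow to the right and rows downward; lengths in mm; the calibration is good to about 2 mm. A picture is of the moment at which its call begins. There is no depth.
- close_job(): hands the job in, once; it reports no verdict.
The state is a dict: "clock": time; "qpos": joint angles; "dq": joint speeds; "joint_efforts": joint torques, N m; "eef_pos": TCP position; "eef_rot": TCP orientation; "contact_force": force on the tool from outside, world axes, zero at the start; "moment": the same for the moment, N m; "width": finger opening in mm.
Only numpy, scipy, OpenCV 4.12 (cv2) and the standard library are available. Lean on these libraries where they do the work, as an engineer would, in place of code of your own. Each camera call takes 0.05 s, during which the arm holds its last target. There are 200 camera calls.

## Working session

There is one attempt and no reset: what is moved stays moved. The work goes in short steps, Python scripts to look and compute and a tool call to move; the robot and the scene stay as the last step left them, time stands still between calls to the robot, and variables do not carry over. Pictures are saved under pics/ and viewed, about 8 in all and at most 12, crops included, and the job is handed in when it is done.

Besides the shell and the picture viewer there is one more tool, called after ">>>" as name([rows], argument=value, ...), one row to a line, values as JSON. apply_moves: Moves the arm, as the interface text tells. Its arguments: {"type":"object","properties":{"motion":{"type":"array"},"grip_force":{"type":"number"}},"required":["motion"]}

```bash
mkdir -p pics; cat > h.py <<'E'
import numpy as np, cv2
from rig import telemetry, imaging, close_job
def snap(n,f):
    d=imaging.capture(n); cv2.imwrite(f'pics/{f}.png',d['pixels'][:,:,::-1]); np.savez(f'pics/{f}.npz',K=d['intrinsics'],D=d['D'],V=d['view']); return d
def load(f):
    z=np.load(f'pics/{f}.npz'); return z['K'],z['D'],z['V']
def ray(f,uv):
    K,D,V=load(f); p=cv2.undistortPoints(np.array(uv,float).reshape(-1,1,2),K,np.array(D,float)).reshape(-1,2)
    d=np.c_[p[:,0],-p[:,1],-np.ones(len(p))]@V[:3,:3]
    return -V[:3,:3].T@V[:3,3], d
def onz(f,uv,z):
    c,d=ray(f,uv); return c+d*((z-c[2])/d[:,2])[:,None]
def proj(f,P):
    K,D,V=load(f); q=np.atleast_2d(P)@V[:3,:3].T+V[:3,3]; q=q*[1,-1,-1]
    return cv2.projectPoints(q,np.zeros(3),np.zeros(3),K,np.array(D,float))[0].reshape(-1,2)
E
python3 - <<'E'
from h import *
snap('top','top0');snap('side','side0')
a=cv2.imread('pics/top0.png');cv2.imwrite('pics/t.png',cv2.resize(a,(800,600)))
b=cv2.imread('pics/side0.png');cv2.imwrite('pics/s.png',cv2.resize(b,(800,600)))
for f in('top0','side0'):print(load(f), ray(f,[[256,192]]))
print(telemetry.observe())
E
```

```text
(array([[423.92258045,   0.        , 250.17800524],
       [  0.        , 423.92258045, 197.34246917],
       [  0.        ,   0.        ,   1.        ]]), array([0.04816329, 0.        , 0.        , 0.        , 0.        ]), array([[ 3.09617651e-03, -9.99992232e-01, -2.43909995e-03,
        -8.87812198e+00],
       [ 9.93351236e-01,  2.79489855e-03,  1.15089141e-01,
        -5.79405395e+02],
       [-1.15081430e-01, -2.77921925e-03,  9.93352173e-01,
        -1.36254044e+03],
       [ 0.00000000e+00,  0.00000000e+00,  0.00000000e+00,
         1.00000000e+00]])) (array([ 418.77745201,  -11.04547233, 1420.14412083]), array([[ 0.12764241, -0.01091885, -0.99193529]]))
(array([[466.38481681,   0.        , 263.91952566],
       [  0.        , 466.38481681, 193.82297838],
       [  0.        ,   0.        ,   1.        ]]), array([0.0428256, 0.       , 0.       , 0.       , 0.       ]), array([[-9.27961570e-01, -3.72536579e-01,  1.01892902e-02,
         4.95654294e+02],
       [ 2.40230018e-01, -5.77045754e-01,  7.80581666e-01,
        -2.05013330e+02],
       [-2.84915537e-01,  7.26797561e-
[... 208 characters left out ...]
, -0.72272722, -0.62209272]]))
{'clock': 0.1, 'qpos': array([ 1.24913124,  0.38419213,  0.01637478,  1.37104929, -0.0063521 ,
        1.38817535, -0.04649965]), 'dq': array([-0.0011722 , -0.00220108, -0.00025257, -0.00212491,  0.00121043,
        0.00140856,  0.00178076]), 'joint_efforts': array([ 3.77447315e-03, -6.29126000e+01,  8.47831909e-01, -3.72758281e+01,
        1.67099474e-02,  1.02536913e-02, -5.66588790e-05]), 'eef_pos': array([ 159.86972034, -603.74495111,  230.35500932]), 'eef_rot': array([ 2.08395768,  0.27308337, -2.08438833]), 'contact_force': array([-0.15481984, -0.51435246,  0.11635169]), 'moment': array([-0.00141556, -0.01231554,  0.08440032]), 'width': 85.08019626949248}
```

View pics/t.png

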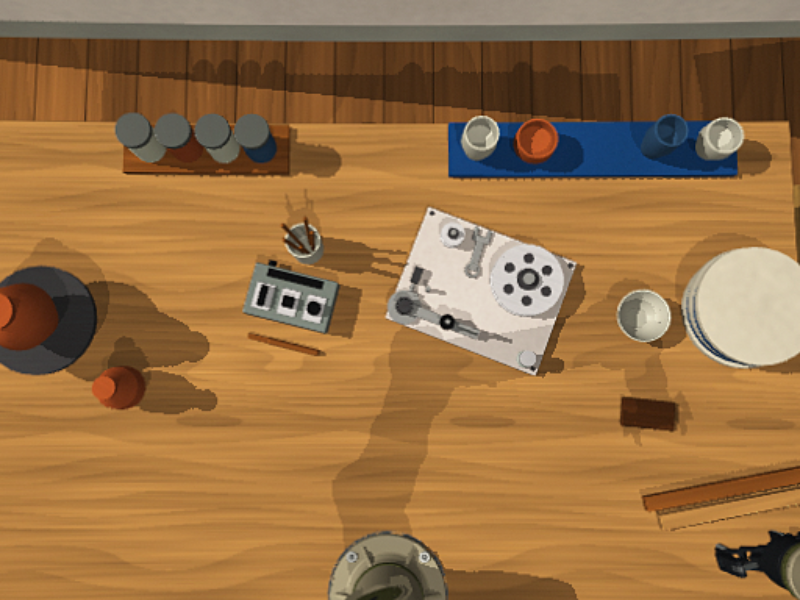

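View pics/s.png

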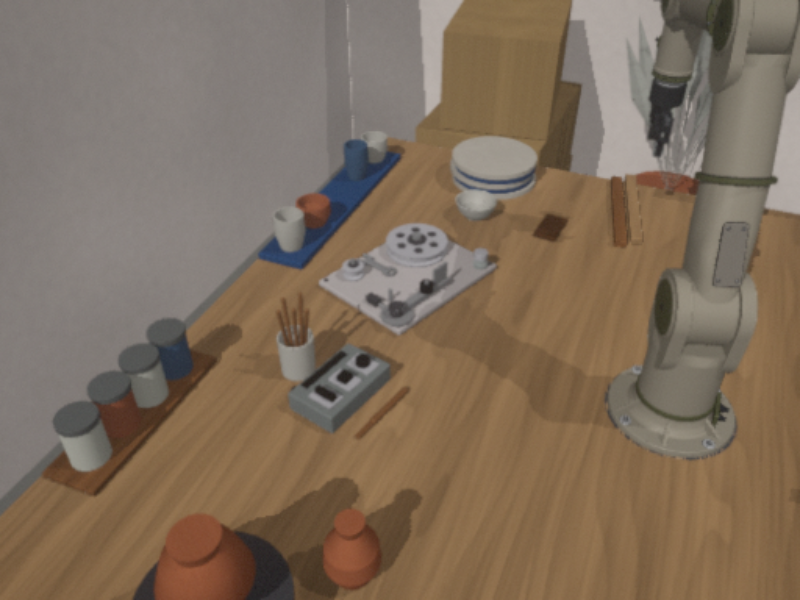

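The top view shows, in 800x600 pixels, the keys of the box: bar at (263,296), square at (288,301) and round at (313,308). The deck's corners are at about (430,208), (577,263), (537,375) and (387,318), and the tensioner hub is at (404,305). The side view agrees. Next I'll measure them accurately.

```bash
python3 - <<'E'
from h import *
S=.64
im=cv2.imread('pics/top0.png'); g=im.max(2)
def blobs(mask,x0,y0,x1,y1,mn):
    m=np.zeros_like(mask);m[y0:y1,x0:x1]=mask[y0:y1,x0:x1]
    n,l,st,c=cv2.connectedComponentsWithStats(m); return [(c[i],st[i],cv2.minAreaRect(np.argwhere(l==i)[:,::-1].astype(np.float32))) for i in range(1,n) if st[i,4]>=mn]
print('keys top')
for c,s,r in blobs((g<60).astype('uint8'),155,165,220,215,15): print(c.round(1),s,r[1],onz('top0',[c],62)[0].round(1))
# bezels (bright) 
hsv=cv2.cvtColor(im,cv2.COLOR_BGR2HSV)
print('box')
bm=((hsv[...,1]<70)).astype('uint8')
for c,s,r in blobs(bm,145,155,225,220,300): 
    print(c.round(1),s,r[1],r[2]); print(onz('top0',cv2.boxPoints(r),45).round(1))
dm=((hsv[...,1]<60)&(g>100)).astype('uint8')
print('deck')
for c,s,r in blobs(dm,240,125,375,245,2000):
    print(c,s); B=onz('top0',cv2.boxPoints(r),20); print(B.round(1), B.mean(0), [np.linalg.norm(B[i]-B[i-1]) for i in range(4)])
    e=[B[i]-B[i-1] for i in range(4)]
    for v in e: print(np.arctan2(v[1],v[0]))
ims=cv2.imread('pics/side0.png'); gs=ims.max(2)
print('keys side')
for c,s,r in blobs((gs<60).astype('uint8'),185,215,255,275,8): print(c.round(1),s,onz('side0',[c],62)[0].round(1))
t=cv2.resize(im[125:250,150:380],None,fx=3.4,fy=3.4,interpolation=cv2.INTER_CUBIC)
s=cv2.resize(ims[140:280,180:330],None,fx=3.5,fy=3.5,interpolation=cv2.INTER_CUBIC)
cv2.imwrite('pics/tc.png',t);cv2.imwrite('pics/sc.png',s)
E
```

```text
keys top
[174.2 168.2] [172 167   5   4  15] (3.0, 4.0) [670.7 239.7  62. ]
[188.6 178. ] [171 172  36  13 191] (35.65273666381836, 5.093247413635254) [638.6 192.5  62. ]
[167.6 188.5] [165 182   7  14  51] (3.846095323562622, 12.774530410766602) [604.2 259.4  62. ]
[183.9 192.5] [180 189   9   8  48] (7.033533096313477, 6.5484619140625) [591.2 206.6  62. ]
[200.4 196.9] [197 193   8   9  58] (8.0, 7.0) [577.1 153.3  62. ]
box
[185.9 190.2] [ 155  168   62   45 1814] (55.53043746948242, 35.78175735473633) 14.743562698364258
[[570.5 304.   45. ]
 [685.1 277.4  45. ]
 [638.7 100.4  45. ]
 [524.8 128.6  45. ]]
deck
[307.78206567 185.89797923] [ 247  133  122  107 7126]
[[ 564.    11.4   20. ]
 [ 811.8  -82.9   20. ]
 [ 682.9 -406.8   20. ]
 [ 440.8 -307.9   20. ]] [ 624.87501474 -196.54126671   20.        ] [np.float64(342.25946345675334), np.float64(265.11713154898774), np.float64(348.6127117197092), np.float64(261.55544961943815)]
1.202593340467214
-0.3635897916078101
-1.9493514229302182
2.753845583962073
keys side
[206.9 236.1] [193 225  28  23 130] [634.2 213.3  62. ]
[231.9 230.5] [228 227   9   8  55] [575.1 162.2  62. ]
[220.5 240.6] [216 237  10   8  51] [588.1 214.9  62. ]
[208.  251.3] [202 247  13  10  64] [602.  268.5  62. ]
```

View pics/tc.png

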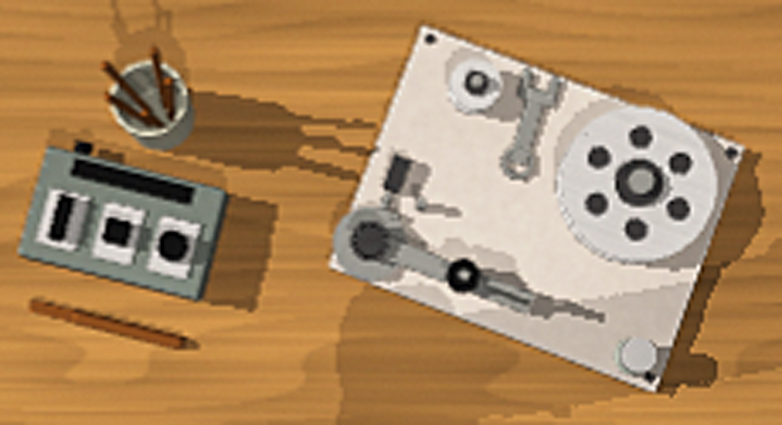

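View pics/sc.png

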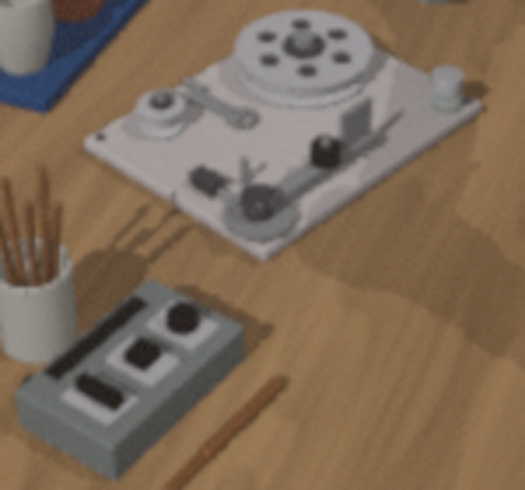

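The crops agree with each other: bar, square and round run from +y to -y, and the deck yaw is about -0.37. Now I'll cross-check the tensioner points and plan the move in tool axes.

```bash
cat >> h.py <<'E'
from scipy.spatial.transform import Rotation as Ro
def state():
    s=telemetry.observe(); R=Ro.from_rotvec(s['eef_rot']).as_matrix(); return s,np.array(s['eef_pos']),R
def to(P,yaw=None):
    """shift in cm in current tool axes to P; and turn making tool y lie at world angle yaw (mod pi)"""
    s,p,R=state(); d=R.T@(np.array(P)-p)/10
    print('t',s['clock'],'pos',p.round(1),'F',np.round(s['contact_force'],1),'w',round(s['width'],1),'q',np.round(s['qpos'],2))
    print('tool axes x',R[:,0].round(3),'y',R[:,1].round(3)); print('shift cm',d.round(2))
    if yaw is not None:
        a=np.arctan2(R[1,1],R[0,1]); t=-(yaw-a); t=(t+np.pi/2)%np.pi-np.pi/2; print('turn',t.round(3))
E
python3 - <<'E'
from h import *
for n,uv,z in(('hub',(258.8,195.6),54),('roller',(286.2,205.9),62),('jar',(337.4,229.4),42)):print(n,onz('top0',[uv],z).round(1))
to([578,154.5,231],-.25+np.pi/2)
s,p,R=state(); print((R.T@np.array([[-578+578,0,0],[580-160,-250+604,0],[0,404.5,0]]).T).T.round(0))
E
```

```text
hub [[582.8 -35.2  54. ]]
roller [[ 548.7 -123.2   62. ]]
jar [[ 474.8 -289.7   42. ]]
t 0.1 pos [ 159.9 -603.7  230.4] F [-0.2 -0.5  0.1] w 85.1 q [ 1.25  0.38  0.02  1.37 -0.01  1.39 -0.05]
tool axes x [-0.     0.002 -1.   ] y [ 0.256 -0.967 -0.002]
shift cm [ 5.000e-02 -6.260e+01 -5.983e+01]
turn 0.509
[[   0.    0.    0.]
 [   0. -235. -497.]
 [   1. -391. -104.]]
```

>>> apply_moves([
  [[0,-2.6,-5.5],0,0],
  [[0,-2.6,-5.5],0,0],
  [[0,-2.6,-5.5],0,0],
  [[0,-2.6,-5.5],0,0],
  [[0,-2.6,-5.5],0,0],
  [[0,-2.6,-5.5],0,0],
  [[0,-2.6,-5.5],0,0],
  [[0,-2.6,-5.5],0,0],
], grip_force=30)

```text
clock: 1.1
eef_pos: [533.1, -289.1, 231.0]
eef_rot: [2.083, 0.271, -2.084]
contact_force: [0.2, -0.5, 0.9]
width: 0.5
```

```bash
python3 -c "
from h import *
to([578,154.5,150],-.25+np.pi/2)"
```

```text
t 1.1 pos [ 533.1 -289.1  231. ] F [ 0.2 -0.5  0.9] w 0.5 q [ 0.62  0.36 -0.24  1.42  0.08  1.38 -0.93]
tool axes x [-0.001  0.    -1.   ] y [ 0.256 -0.967 -0.   ]
shift cm [  8.11 -41.73 -15.68]
turn 0.508
```

>>> apply_moves([
  [[0,-5.2,-1.95],0,0],
  [[0,-5.2,-1.95],0,0],
  [[0,-5.2,-1.95],0,0],
  [[0,-5.2,-1.95],0,0],
  [[0,-5.2,-1.95],0,0],
  [[0,-5.2,-1.95],0,0],
  [[0,-5.2,-1.95],0,0],
  [[0,-5.2,-1.95],0,0],
])

```text
clock: 2.1
eef_pos: [576.2, 153.1, 231.0]
eef_rot: [2.083, 0.27, -2.084]
contact_force: [0.9, 0.1, 0.4]
width: -0.0
```

>>> apply_moves([
  [[2,0,0],0.1,0],
  [[2,0,0],0.1,0],
  [[2,0,0],0.1,0],
  [[2,0,0],0.1,0],
  [[2,0,0],0.1,0],
  [[2,0,0],0,0],
  [[0,0,0],0,0],
])

```text
clock: 2.98
eef_pos: [575.0, 151.1, 109.3]
eef_rot: [-2.09, 0.255, 2.098]
contact_force: [-0.2, 0.5, 0.6]
width: 0.2
```

```bash
python3 -c "
from h import *
to([578,154.5,70],-.25+np.pi/2)
snap('top','top1');snap('side','side1')
a=cv2.imread('pics/top1.png')[140:240,140:260];b=cv2.imread('pics/side1.png')[140:290,160:310]
cv2.imwrite('pics/m1.png',np.hstack([cv2.resize(a,(480,400)),cv2.resize(b,(400,400))])[:,:800])"
```

```text
t 2.975 pos [575.  151.1 109.3] F [-0.2  0.5  0.6] w 0.2 q [-0.02  0.44 -0.38  1.6   0.17  1.14 -2.25]
tool axes x [-0.004 -0.001 -1.   ] y [-0.239 -0.971  0.002]
shift cm [ 3.93 -0.41 -0.23]
turn 0.009
```

View pics/m1.png

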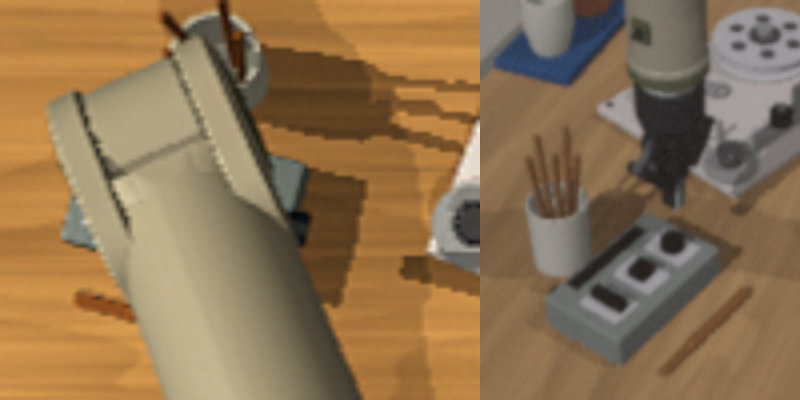

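The side view shows the closed fingertips above the round key, with the tool cup clear behind it. I'll press in small steps.

>>> apply_moves([
  [[2,-0.4,-0.2],0,0],
  [[1.6,0,0],0,0],
  [[0,0,0],0,0],
  [[0,0,0],0,0],
])

```text
clock: 3.58
eef_pos: [579.3, 155.1, 75.4]
eef_rot: [-2.093, 0.253, 2.093]
contact_force: [0.1, -0.0, 0.4]
width: 0.1
```

>>> apply_moves([
  [[0.5,0,0],0,0],
  [[0.5,0,0],0,0],
  [[0.3,0,0],0,0],
  [[0,0,0],0,0],
  [[0,0,0],0,0],
])

```text
clock: 4.2
eef_pos: [579.4, 155.1, 62.4]
eef_rot: [-2.093, 0.253, 2.093]
contact_force: [1.2, -0.0, -0.3]
width: 0.1
```

>>> apply_moves([
  [[0.3,0,0],0,0],
  [[0.2,0,0],0,0],
  [[0,0,0],0,0],
  [[0,0,0],0,0],
])

```text
clock: 4.7
eef_pos: [579.6, 155.1, 57.6]
eef_rot: [-2.094, 0.253, 2.093]
contact_force: [0.1, 0.9, 3.2]
width: -0.2
```

>>> apply_moves([
  [[0.2,0,0],0,0],
  [[0,0,0],0,0],
  [[0,0,0],0,0],
])

```text
clock: 5.08
eef_pos: [579.6, 155.2, 56.1]
eef_rot: [-2.094, 0.253, 2.092]
contact_force: [-2.3, -0.8, 8.9]
width: 0.2
```

The round key bottomed: 8.9 N at z 56.1. I'll lift and go across to the bar key.

>>> apply_moves([
  [[-1,0,0],0,0],
  [[-1.5,0,0],0,0],
  [[0,-5.45,0],0,0],
  [[0,-5.45,0],0,0],
  [[0,0,0],0,0],
  [[1.4,0,0],0,0],
  [[0,0,0],0,0],
  [[0,0,0],0,0],
])

```text
clock: 6.08
eef_pos: [605.5, 259.3, 66.1]
eef_rot: [-2.092, 0.256, 2.093]
contact_force: [0.5, 0.6, 0.8]
width: -0.1
```

```bash
python3 -c "
from h import *
to([605.5,260.5,56],-.25+np.pi/2)"
```

```text
t 6.075 pos [605.5 259.3  66.1] F [0.5 0.6 0.8] w -0.1 q [-0.2   0.6  -0.37  1.45  0.23  1.13 -2.42]
tool axes x [-0.    -0.001 -1.   ] y [-0.241 -0.971  0.001]
shift cm [ 1.01 -0.12  0.03]
turn 0.007
```

>>> apply_moves([
  [[0.4,-0.1,0],0,0],
  [[0.3,0,0],0,0],
  [[0.2,0,0],0,0],
  [[0.2,0,0],0,0],
  [[0,0,0],0,0],
  [[0,0,0],0,0],
])

```text
clock: 6.82
eef_pos: [606.1, 261.6, 56.2]
eef_rot: [-2.094, 0.254, 2.092]
contact_force: [-1.6, -2.3, 7.9]
width: -0.1
```

The bar key bottomed at 7.9 N, z 56.2. Next is the square key.

>>> apply_moves([
  [[-1,0,0],0,0],
  [[-1.5,0,0],0,0],
  [[0,2.75,0],0,0],
  [[0,2.75,0],0,0],
  [[0,0,0],0,0],
  [[1.4,0,0],0,0],
  [[0,0,0],0,0],
  [[0,0,0],0,0],
])

```text
clock: 7.82
eef_pos: [592.1, 209.4, 65.9]
eef_rot: [-2.093, 0.252, 2.095]
contact_force: [-0.4, 0.4, 0.1]
width: -0.1
```

>>> apply_moves([
  [[0.4,0,0],0,0],
  [[0.3,0,0],0,0],
  [[0.2,0,0],0,0],
  [[0.2,0,0],0,0],
  [[0,0,0],0,0],
  [[0,0,0],0,0],
])

```text
clock: 8.57
eef_pos: [592.7, 209.0, 56.2]
eef_rot: [-2.094, 0.252, 2.092]
contact_force: [-0.8, 0.4, 6.1]
width: 0.1
```

>>> apply_moves([
  [[0.1,0,0],0,0],
  [[0,0,0],0,0],
  [[0,0,0],0,0],
])

```text
clock: 8.95
eef_pos: [592.7, 209.0, 56.0]
eef_rot: [-2.095, 0.252, 2.092]
contact_force: [-4.6, 1.2, 13.8]
width: 0.3
```

>>> apply_moves([
  [[-1,0,0],0,0],
  [[-2,0,0],0,0],
  [[-4,0,0],0,0],
  [[-4,0,0],0,0],
  [[-4,0,0],0,0],
  [[0,0,0],0,0],
])

```text
clock: 9.7
eef_pos: [594.2, 209.0, 209.4]
eef_rot: [-2.099, 0.251, 2.085]
contact_force: [0.2, -0.4, 0.1]
width: 0.3
```

```bash
python3 -c "
from h import *
Y=-.373;x=np.array([np.cos(Y),np.sin(Y)]);y=np.array([-x[1],x[0]])
piv=np.array([585,-33]);P=piv-140*y-50*x;print(P)
to([*P,180],Y+np.pi/2)"
```

```text
[ 487.42057517 -145.15282364]
t 9.7 pos [594.2 209.  209.4] F [ 0.2 -0.4  0.1] w 0.3 q [-0.11  0.43 -0.4   1.38  0.17  1.36 -2.32]
tool axes x [ 0.007  0.002 -1.   ] y [-0.239 -0.971 -0.004]
shift cm [ 2.78 36.96  1.91]
turn 0.132
```

>>> apply_moves([
  [[0,5.28,0.27],0,0],
  [[0,5.28,0.27],0,0],
  [[0,5.28,0.27],0,0],
  [[0,5.28,0.27],0,0],
  [[0,5.28,0.27],0,0],
  [[0,5.28,0.27],0,0],
  [[0,5.28,0.27],0.13,0],
  [[2,0,0],0,0],
])

```text
clock: 10.7
eef_pos: [484.5, -151.8, 185.2]
eef_rot: [-2.015, 0.391, 2.011]
contact_force: [0.1, 1.2, -0.7]
width: 0.2
```

>>> apply_moves([
  [[3,0,0],0,0],
  [[3,0,0],0,0],
  [[3,0,0],0,0],
  [[0,0,0],0,0],
  [[0,0,0],0,0],
])

```text
clock: 11.32
eef_pos: [486.2, -146.1, 95.3]
eef_rot: [-2.019, 0.379, 2.018]
contact_force: [0.5, -0.2, 0.2]
width: -0.1
```

```bash
python3 -c "
from h import *
Y=-.373;x=np.array([np.cos(Y),np.sin(Y)]);y=np.array([-x[1],x[0]])
piv=np.array([585,-33]);P=piv-140*y-35*x;print(P)
to([*P,56],Y+np.pi/2)
snap('top','top2');snap('side','side2')
a=cv2.imread('pics/top2.png')[125:245,240:390];b=cv2.imread('pics/side2.png')[110:270,180:330]
cv2.imwrite('pics/m2.png',np.hstack([cv2.resize(a,(420,400)),cv2.resize(b,(375,400))]))"
```

```text
[ 501.38914975 -150.61898538]
t 11.325 pos [ 486.2 -146.1   95.3] F [ 0.5 -0.2  0.2] w -0.1 q [ 0.41  0.26 -0.21  1.86  0.06  1.03 -1.76]
tool axes x [ 0.001 -0.    -1.   ] y [-0.363 -0.932 -0.   ]
shift cm [ 3.93 -0.13 -1.58]
turn 0.002
```

View pics/m2.png

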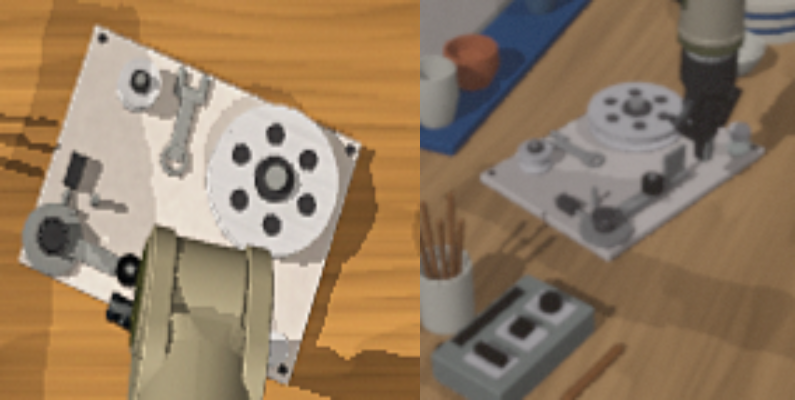

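The side view shows the fingertips in front of the thumb plate and all three keys up. I'll lower to z 56 and approach along tool -z.

>>> apply_moves([
  [[2,0,0],0,0],
  [[1.9,0,0],0,0],
  [[0,-0.1,-1],0,0],
  [[0,0,-1],0,0],
  [[0,0,-0.4],0,0],
  [[0,0,0],0,0],
  [[0,0,0],0,0],
])

```text
clock: 12.3
eef_pos: [508.5, -153.7, 55.5]
eef_rot: [-2.019, 0.379, 2.019]
contact_force: [0.0, -0.5, -0.4]
width: 0.2
```

>>> apply_moves([
  [[0,0,-0.3],0,0],
  [[0,0,-0.3],0,0],
  [[0,0,-0.3],0,0],
  [[0,0,0],0,0],
  [[0,0,0],0,0],
])

```text
clock: 12.92
eef_pos: [516.9, -156.9, 55.3]
eef_rot: [-2.018, 0.379, 2.019]
contact_force: [-0.6, 0.0, 0.7]
width: -0.0
```

>>> apply_moves([
  [[0,0,-0.2],0,0],
  [[0,0,-0.2],0,0],
  [[0,0,0],0,0],
  [[0,0,0],0,0],
])

```text
clock: 13.42
eef_pos: [520.7, -158.4, 55.3]
eef_rot: [-2.019, 0.379, 2.019]
contact_force: [-0.6, -0.2, -0.5]
width: -0.0
```

>>> apply_moves([
  [[0,0,-0.2],0,0],
  [[0,0,-0.2],0,0],
  [[0,0,0],0,0],
  [[0,0,0],0,0],
])

```text
clock: 13.92
eef_pos: [524.1, -159.8, 55.2]
eef_rot: [-2.018, 0.379, 2.019]
contact_force: [-3.3, 0.9, 2.3]
width: -0.0
```

Contact came at about (523.5,-159.5) with 3 N, as predicted. I'll follow the arc at 0.05 rad per row.

>>> apply_moves([
  [[0,0.04,-0.7],-0.05,0],
  [[0,0.04,-0.7],-0.05,0],
  [[0,0.04,-0.7],-0.05,0],
  [[0,0.04,-0.7],-0.05,0],
  [[0,0.04,-0.7],-0.05,0],
  [[0,0.04,-0.7],-0.05,0],
  [[0,0,0],0,0],
  [[0,0,0],0,0],
])

```text
clock: 14.92
eef_pos: [563.4, -172.0, 54.9]
eef_rot: [-2.182, 0.077, 2.187]
contact_force: [-6.7, 1.8, 2.9]
width: -0.4
```

```bash
cat >> h.py <<'E'
def ang():
    s,p,R=state(); Y=-.373; piv=np.array([585,-33]); d=p[:2]-piv
    h=10.7; r=np.hypot(*d); th=np.arctan2(d[1],d[0])-(Y-np.pi/2)+np.arcsin(h/r)
    print('theta',round(th,3),'r',round(np.sqrt(r*r-h*h),1),'F',np.round(s['contact_force'],1),'tool yaw rel',round(np.arctan2(-R[1,1],-R[0,1])-np.pi/2-Y,3),'z',p[2].round(1),'t',s['clock'])
E
python3 -c "
from h import *
ang()"
```

```text
theta 0.295 r 140.3 F [-6.7  1.8  2.9] tool yaw rel 0.302 z 54.9 t 14.925
```

>>> apply_moves([
  [[0,0.04,-0.7],-0.05,0],
  [[0,0.04,-0.7],-0.05,0],
  [[0,0.04,-0.7],-0.05,0],
  [[0,0.04,-0.7],-0.05,0],
  [[0,0.04,-0.7],-0.05,0],
  [[0,0.04,-0.7],-0.05,0],
  [[0,0,0],0,0],
  [[0,0,0],0,0],
])

```text
clock: 15.92
eef_pos: [605.0, -172.5, 54.8]
eef_rot: [2.098, 0.242, -2.104]
contact_force: [-8.2, 1.5, 3.7]
width: 0.3
```

```bash
python3 -c "
from h import *
ang()"
```

```text
theta 0.591 r 140.5 F [-8.2  1.5  3.7] tool yaw rel 0.602 z 54.8 t 15.925
```

>>> apply_moves([
  [[0,0.04,-0.7],-0.05,0],
  [[0,0.04,-0.7],-0.05,0],
  [[0,0,0],0,0],
  [[0,0,0],0,0],
])

```text
clock: 16.42
eef_pos: [618.4, -170.1, 54.7]
eef_rot: [2.04, 0.339, -2.047]
contact_force: [-9.1, 0.8, 4.2]
width: -0.0
```

```bash
python3 -c "
from h import *
ang()
snap('top','top3');snap('side','side3')
a=cv2.imread('pics/top3.png')[125:245,150:390];b=cv2.imread('pics/side3.png')[110:290,170:330]
cv2.imwrite('pics/m3.png',np.hstack([cv2.resize(a,(440,220),interpolation=2).repeat(1,0) if 0 else cv2.copyMakeBorder(cv2.resize(a,(440,220)),0,185,0,0,0),cv2.resize(b,(360,405))]))
for th in(.6,.65,.7,.75):
    Y=-.373+th; x=np.array([np.cos(Y),np.sin(Y)]);y=np.array([-x[1],x[0]]);q=np.array([585,-33])-95*y
    print(th,proj('side3',[[*q,62]]).round(1),proj('top3',[[*q,62]]).round(1))"
```

```text
theta 0.688 r 140.7 F [-9.1  0.8  4.2] tool yaw rel 0.701 z 54.7 t 16.425
0.6 [[258.3 176.4]] [[286.8 188.1]]
0.65 [[257.  176.3]] [[286.4 186.7]]
0.7 [[255.7 176.2]] [[286.  185.3]]
0.75 [[254.3 176.1]] [[285.5 184. ]]
```

View pics/m3.png

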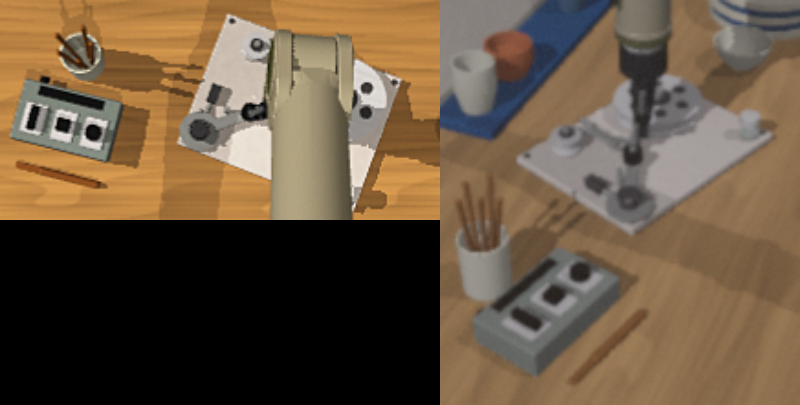

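The roller in both views (side pixel about (255,177)) puts the arm at about 0.70, which agrees with 0.69 from the arc. Bystanders look undisturbed. I'll hold briefly, recheck and hand in.

>>> apply_moves([
  [[0,0,0],0,0],
  [[0,0,0],0,0],
  [[0,0,0],0,0],
  [[0,0,0],0,0],
])

```text
clock: 17.02
eef_pos: [618.4, -170.1, 54.7]
eef_rot: [2.04, 0.339, -2.047]
contact_force: [-8.4, 1.0, 3.9]
width: -0.4
```

```bash
python3 -c "
from h import *
ang()
print(close_job())"
```

```text
theta 0.688 r 140.7 F [-8.4  1.   3.9] tool yaw rel 0.701 z 54.7 t 17.025
the job is handed in; nothing more can be done
None
```

I pressed the round, bar and square keys in that order, then pushed the tensioner arm back past its click. I handed the job in at 17 s, still holding the arm there.

- **Keys:** each one went to its bottom stop at about z 56 mm. The readings were 8.9 N (round), 7.9 N (bar) and 13.8 N (square), against the 5 N needed. I lifted clear after each press, and a picture taken before the tensioner push showed all three keys up.
- **Tensioner:** my last check put it at about 0.69 rad from the finger position and about 0.70 rad from the roller in both camera views; the end stop is 0.75. The finger position and the push of about 8.5 N stayed steady over the last 0.6 s. I inferred the click (about 0.40) from the angle and did not see it as a separate force drop.
- **Other things:** the control box and its surroundings, the wrench, the jar and the bowl looked undisturbed in the last pictures. The vase and wooden rib were outside those crops and well away from the work; I did not re-check them.

Two measurements disagreed slightly. The side-view key positions were about 9 mm off in y because the caps' sides were visible, so I used the top view. The pivot from the hub and from the deck corners differed by about 6 mm, so I took the average, and contact with the plate came where that predicted.

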